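# Fold open the green-tabbed serving pan

## Robot

A 6-joint arm with a two-finger parallel gripper is mounted at the origin on the work surface. World frame = base frame: x ahead of the robot, y to its left, z up, the work surface at z = 0. Lengths are in mm, angles in rad, forces in N, time in s.
With the tool pointing down it reaches from about 275 to 1000 mm from the base axis. Payload 8.4 kg.
Tool frame: the origin (TCP) lies on the mounting face of the last link; the fingertips stand 173 mm ahead of it and the grasp point (between the pads) lies 155 mm ahead of it; z points along the fingers, y is the direction in which the jaws open and shut (so a half turn about z gives the same grasp; the last joint's range is limited). The gripper opens to 85 mm and grips with 20 to 120 N. Pads are 22 mm wide; open, the fingers measure 114 mm over their backs; the gripper's body (76 mm by 85 mm) begins 54 mm behind the grasp point. The pads swing forward as they close: fully open they stand 13 mm farther back than shut.
Start: joints at [-0.002, 0.353, 1.633, -0, 1.155, -0.002], TCP at [625.004, -0, 404.681] pointing down, gripper open.
Joint ranges: [-2.63, 2.63], [-0.92, 2.1], [0.06, 2.66], [-1.3, 4.44], [0, 2.69], [-3.02, 3.02]. Speed limits (rad/s): [2.22, 2.22, 2.79, 3.14, 3.14, 3.14].

## Interface

Orientations are given as [roll, pitch, yaw] about the fixed x, y, z axes, in that order (R = Rz(yaw) Ry(pitch) Rx(roll)).
In Python, from rig import readout, imaging, ticket gives the robot as it stands.
- The arm moves only by the tool step_arm, never from a script. Its argument "deltas" is a list of rows, each an object with "translation": the shift along the tool's x, y, z in cm, a list of three; "rot": the turn, a rotation vector about the tool's x, y, z in rad, a list of three. In form: [{"translation": [x, y, z], "rot": [rx, ry, rz]}, ...]. A call has 1 to 8 rows; each row is the pose to reach, as a shift and turn from the pose commanded when the call began, along the tool's axes at that moment; what a row does not reach only later rows make up. A row lasts 1/8 s, in which the tool goes at most 62.5 mm and 10.7 degrees, less where a joint would pass 70% of its speed; a pose out of reach is approached as far as the arm can. A call with a gripper value outside its range is refused whole. "grip" is the closure in counts, from 0 (fully open) to 255 (shut), set as the call begins (left out, the last holds). The fingers move at their own pace and stop on an object; "squeeze" is the grip in N (left out, the last holds). Time passes only in rows, so rows that repeat a pose let the fingers close. It gives the time, the measured TCP pose, the force and the opening at its end, in the units of the state.
- readout.sense(): the state, without advancing time (a new reading comes with each control period).
- imaging.grab_frame(name): name is "scene" or "side" or "wrist"; returns a dict with "image" (400x640x3 uint8, red, green, blue), "camera_matrix" (3x3 intrinsics, pixels), "world_to_cam" (4x4, takes a point from world to camera coordinates). Camera axes: x right, y up, looking along -z (the intrinsics and any distortion apply to the point x, -y, -z); pixel columns grow to the right and rows downward; lengths in mm; the calibration is good to about 2 mm. The wrist camera is an equidistant fisheye: a pixel r from the principal point sees the ray r / f radians off the axis. A picture is of the moment at which its call begins. There is no depth.
- ticket.sign_off(): hands the job in, once; it reports no verdict.
The state is a dict: "clock": time; "qpos": joint angles; "qvel": joint speeds; "joint_efforts": joint torques, N m; "eef_pos": TCP position; "tcp_rot": TCP orientation; "contact_force": force on the tool from outside, world axes, zero at the start; "wrist_torque": the same for the moment, N m; "opening": opening from 0.0 (shut) to 1.0 (fully open).
Only numpy, scipy, OpenCV 4.12 (cv2) and the standard library are available. Lean on these libraries where they do the work, as an engineer would, in place of code of your own. Each camera call takes 0.05 s, during which the arm holds its last target.

## Task

Open the serving pan with the green tab: using only the fingertips, push its hinged lid leaf up by the tab and over its spine until it lies pressed down flat on the pan's rear cover. Only push it, gently: do not pinch or grip the leaf, press hard on it or slam it over. Leave the orange-tabbed pan as it is and do not shift any of the crockery and jars around.

Things in the scene. Friction and masses are not known exactly. Their poses are not given: they have to be found in the camera images.
- green_pan: fixed stainless-steel serving pan with green badges on its front and rear walls, 210 (its x) x 190 (its y) x 116 mm high; origin at the centre of its underside on the table, z up, x from its open front half (towards the robot) to its rear half, y along the spine. A fixed cover closes the rear half (its top at 115 mm); the front half is closed by the hinged leaf. The front wall's outer face is 105 mm in front of the spine
- green_hinge (a point): midpoint of the green pan's spine, the leaf's hinge axis, 120 mm above the table over the pan's centre; axes as the pan's; the axis runs along y
- green_tab (a point): middle of the outer edge of the green tab on the leaf, 135 mm from the spine; turns with the leaf. The leaf is a rigid metal plate 4 mm thick, 165 mm wide along the spine, reaching 105 mm from the spine to over the front wall, then the green tab 100 mm wide that sticks out 30 mm further, past the front wall, open from underneath. Closed, the plate's underside is level with the hinge axis
- green_leaf (a joint): angle of the green leaf about the spine: 0 closed flat on the front half, 1.571 upright, 3.142 (its stop) lying flat on the rear cover, upside down. Starts ajar by 0 to 0.35. The hinge is stiff (0.3 N m of friction, leaf about 0.25 kg): the leaf stays at whatever angle it is left; raising it takes about 3 to 5 N at the tab
- orange_pan: fixed stainless-steel serving pan with orange badges on its front and rear walls, 210 (its x) x 190 (its y) x 116 mm high; origin at the centre of its underside on the table, z up, x from its open front half (towards the robot) to its rear half, y along the spine. A fixed cover closes the rear half (its top at 115 mm); the front half is closed by the hinged leaf. The front wall's outer face is 105 mm in front of the spine
- orange_hinge (a point): midpoint of the orange pan's spine, the leaf's hinge axis, 120 mm above the table over the pan's centre; axes as the pan's; the axis runs along y
- orange_tab (a point): middle of the outer edge of the orange tab on the leaf, 135 mm from the spine; turns with the leaf. The leaf is a rigid metal plate 4 mm thick, 165 mm wide along the spine, reaching 105 mm from the spine to over the front wall, then the orange tab 100 mm wide that sticks out 30 mm further, past the front wall, open from underneath. Closed, the plate's underside is level with the hinge axis
- orange_leaf (a joint): angle of the orange leaf about the spine: 0 closed flat on the front half, 1.571 upright, 3.142 (its stop) lying flat on the rear cover, upside down. Starts ajar by 0 to 0.35. The hinge is stiff (0.3 N m of friction, leaf about 0.25 kg): the leaf stays at whatever angle it is left; raising it takes about 3 to 5 N at the tab
- bowl: loose white bowl, 110 mm across, 55 mm high; origin at the centre of its foot
- mug: loose blue mug, 76 mm across, 90 mm high, behind the pans; origin at the centre of its foot
- jar: loose amber jar with red cap, 60 mm across, 100 mm high; origin at the centre of its foot
- shaker: loose white shaker with steel cap, 44 mm across, 90 mm high; origin at the centre of its foot
- cup: loose yellow cup, 74 mm across, 80 mm high; origin at the centre of its foot
- spoon: loose serving spoon, 240 mm long, with a dark wooden handle, lying on the table along its x; origin near its middle, on the table

How it is judged (in metres and radians):
On the way:
1. the green leaf is swung up past upright (value of joint green_leaf above 1.65 rad), for 0.05 s.
At the end, for the whole second after the job is handed in: the green leaf lies at rest flat on the rear cover (within 4 degrees of its stop); the orange tab is within 20 mm, and each loose thing within 30 mm, of where it started (value of joint green_leaf above 3.07 rad and velocity of joint green_leaf between -0.05 and 0.05 rad/s and distance of orange_tab from where it was at the start of the episode below 0.02 m and distance of each of bowl, mug, jar, shaker, cup, spoon from where it was at the start of the episode below 0.03 m); the robot touches nothing.
It fails at once if the green pan or its leaf is gripped or pressed with more than 32 N (contact force between green_pan and the fingers above 32 N).
It fails at once if the leaf is flung over faster than 5 rad/s (velocity of joint green_leaf above 5 rad/s).
It fails at once if the orange leaf is moved more than 20 mm (distance of orange_tab from where it was at the start of the episode above 0.02 m).
It fails at once if a loose thing is shifted or lifted more than 30 mm (distance of any of bowl, mug, jar, shaker, cup, spoon from where it was at the start of the episode above 0.03 m).
It also fails if it takes over 48 s, if anything falls off the work surface, if the arm or the gripper's body presses on something with over 40 N, if the wrist force passes 120 N, or if a joint passes its speed limit or range.

## Working session

There is one attempt and no reset: what is moved stays moved. The work goes in short steps, Python scripts to look and compute and a tool call to move; the robot and the scene stay as the last step left them, time stands still between calls to the robot, and variables do not carry over. Pictures are saved under pics/ and viewed, and the job is handed in when it is done.

Besides the shell and the picture viewer there is one more tool, called after "Request:" by a JSON object that holds its "op" and its "data". step_arm: Moves the arm, as the interface text tells. Its arguments: {"type":"object","properties":{"deltas":{"type":"array","items":{"type":"object","properties":{"translation":{"type":"array","items":{"type":"number"}},"rot":{"type":"array","items":{"type":"number"}}}}},"grip":{"type":"number"},"squeeze":{"type":"number"}},"required":["deltas"]}

```bash
mkdir -p pics; python3 - <<'E'
from rig import readout, imaging
import cv2
print(readout.sense())
for n in ["scene","side","wrist"]:
    f=imaging.grab_frame(n); cv2.imwrite(f"pics/{n}0.png",f["image"][:,:,::-1]); print(n,f["camera_matrix"].round(1).tolist(),f["world_to_cam"].round(3).tolist(), [k for k in f])
E
```

```text
{'clock': 0.0, 'qpos': array([-2.39092292e-03,  3.53635747e-01,  1.63412817e+00,  2.21790243e-07,
        1.15518236e+00, -2.40818044e-03]), 'qvel': array([-0.0008174 ,  0.00061433, -0.00121213, -0.00242957,  0.0007769 ,
        0.00085641]), 'joint_efforts': array([-2.03471049e-03, -6.05236173e+01, -3.42063046e+01, -2.62302356e-04,
        9.48130677e-03,  3.61521288e-06]), 'eef_pos': array([6.24768919e+02, 6.26146546e-03, 4.03971812e+02]), 'tcp_rot': array([-3.14023904e+00, -3.46254813e-06,  1.57081349e+00]), 'contact_force': array([ 0.79169341, -0.48890719,  0.55320439]), 'wrist_torque': array([-0.01431005, -0.03881383,  0.03100644]), 'opening': 1.0008035545744254}
scene [[441.7, 0.0, 322.7], [0.0, 441.7, 203.7], [0.0, 0.0, 1.0]] [[0.383, 0.924, -0.008, -201.599], [-0.714, 0.302, 0.631, 331.992], [0.586, -0.236, 0.776, -1818.472], [0.0, 0.0, 0.0, 1.0]] ['image', 'camera_matrix', 'world_to_cam']
side [[398.1, 0.0, 324.1], [0.0, 398.1, 202.0], [0.0, 0.0, 1.0]] [[0.929, -0.37, 0.013, -536.578], [0.269, 0.7, 0.662, -208.512], [-0.253, -0.611, 0.75, -1021.204], [0.0, 0.0, 0.0, 1.0]] ['image', 'camera_matrix', 'world_to_cam']
wrist [[309.7, 0.0, 319.5], [0.0, 309.7, 200.8], [0.0, 0.0, 1.0]] [[1.0, 0.001, -0.0, -624.419], [-0.001, 0.957, -0.288, 38.139], [0.0, 0.288, 0.957, -380.575], [0.0, 0.0, 0.0, 1.0]] ['image', 'camera_matrix', 'world_to_cam']
```

View pics/scene0.png

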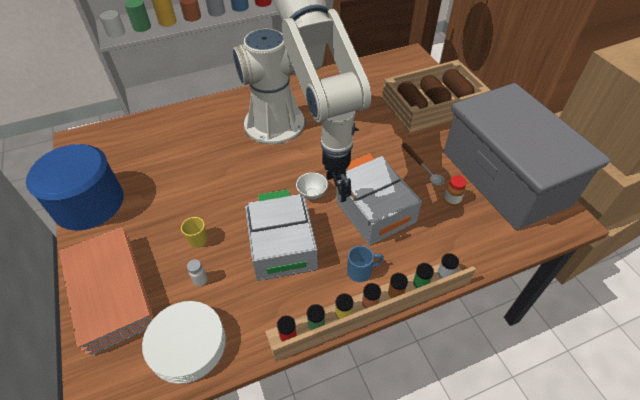

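View pics/side0.png

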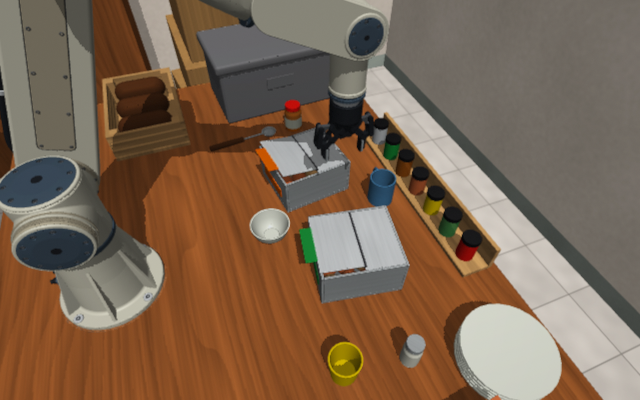

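View pics/wrist0.png

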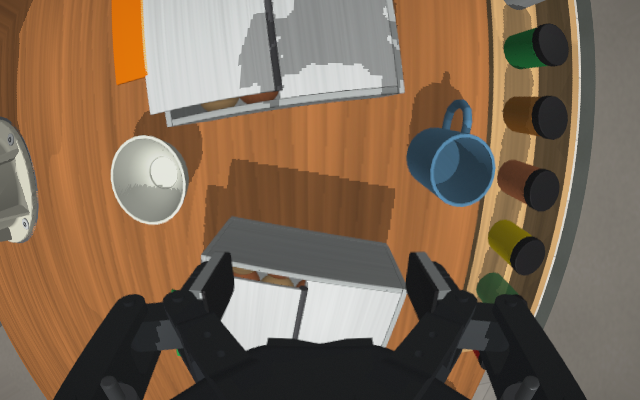

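```bash
python3 - <<'E'
import cv2,numpy as np
a=cv2.imread("pics/scene0.png")[180:290,230:330]; b=cv2.imread("pics/side0.png")[195:310,290:420]
cv2.imwrite("pics/sc_z.png",cv2.resize(a,None,fx=5,fy=5,interpolation=2)); cv2.imwrite("pics/si_z.png",cv2.resize(b,None,fx=5,fy=5,interpolation=2))
for n in["scene","side"]:
    im=cv2.imread(f"pics/{n}0.png"); h=cv2.cvtColor(im,cv2.COLOR_BGR2HSV)
    m=cv2.inRange(h,(50,150,50),(75,255,255))
    k,l,s,c=cv2.connectedComponentsWithStats(m)
    for i in range(1,k):
        if s[i,4]>15: 
            ys,xs=np.where(l==i); 
            hull=cv2.approxPolyDP(cv2.convexHull(np.c_[xs,ys].astype(np.int32)),1.5,True).reshape(-1,2)
            print(n,s[i],hull.tolist())
E
```

```text
scene [277 265  14   5  24] [[290, 265], [289, 268], [285, 269], [277, 268]]
scene [415 279  15   8  33] [[429, 279], [427, 282], [416, 286], [415, 282]]
side [384 144  15  16 173] [[398, 145], [394, 158], [389, 159], [384, 156], [387, 144]]
side [299 228  20  56 433] [[318, 283], [305, 262], [300, 229], [309, 228], [316, 258]]
```

View pics/sc_z.png

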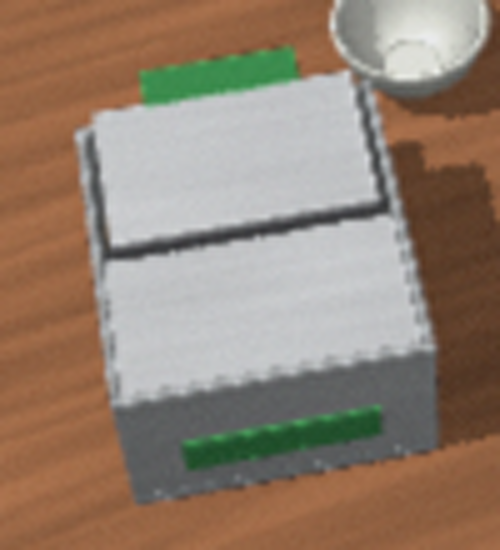

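View pics/si_z.png

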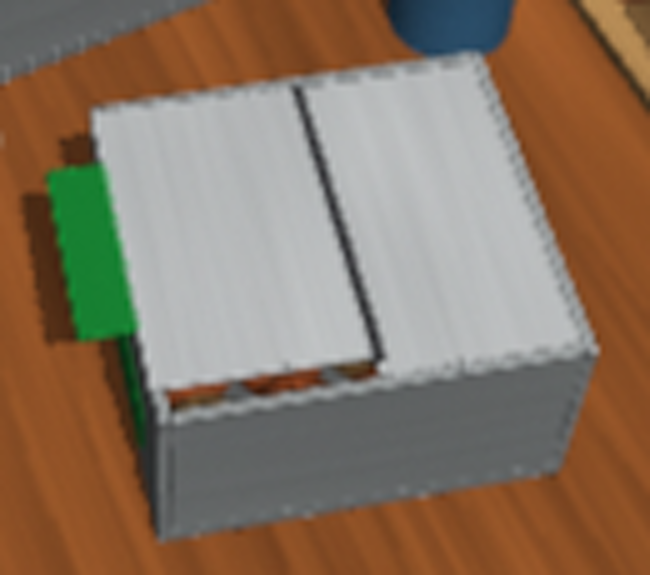

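```bash
cat > h.py <<'E'
import numpy as np
K={"scene":np.array([[441.7,0,322.7],[0,441.7,203.7],[0,0,1]]),"side":np.array([[398.1,0,324.1],[0,398.1,202.0],[0,0,1]])}
def setup():
    from rig import imaging
    return {n:imaging.grab_frame(n) for n in("scene","side")}
def ray(f,uv):
    Ki=np.linalg.inv(f["camera_matrix"]); W=np.array(f["world_to_cam"])
    p=Ki@[uv[0],uv[1],1]; d=W[:3,:3].T@np.array([p[0],-p[1],-p[2]]); o=-W[:3,:3].T@W[:3,3]
    return o,d/np.linalg.norm(d)
def plane(f,uv,z):
    o,d=ray(f,uv); return o+d*(z-o[2])/d[2]
def tri(f,uv,g,wv):
    o1,d1=ray(f,uv);o2,d2=ray(g,wv)
    s=np.linalg.lstsq(np.c_[d1,-d2],o2-o1,rcond=None)[0]
    a=o1+s[0]*d1;b=o2+s[1]*d2
    return (a+b)/2,np.linalg.norm(a-b)
E
python3 - <<'E'
from h import *
F=setup(); np.set_printoptions(precision=1,suppress=True)
S=lambda u,v:(230+(u+.5)/5-.5,180+(v+.5)/5-.5)
D=lambda u,v:(290+(u+.5)/5-.5,195+(v+.5)/5-.5)
for n,a,b in [("tab-",(139,72),(77,340)),("tab+",(295,47),(47,177)),("lf-",(95,115),(160,392)),("lf+",(350,72),(92,107)),("sp-",(108,255),(380,360)),("sp+",(388,210),(298,85)),("rc-",(118,405),(598,352)),("rc+",(435,350),(485,55))]:
    p,e=tri(F["scene"],S(*a),F["side"],D(*b)); print(n,p,round(e,1),plane(F["scene"],S(*a),118),plane(F["side"],D(*b),118))
E
```

```text
tab- [ 450.6 -193.8  125. ] 1.1 [ 444.1 -192.4  118. ] [ 452.1 -190.1  118. ]
tab+ [469.  -95.7 122.9] 4.4 [463.1 -92.6 118. ] [470.7 -94.6 118. ]
lf- [ 475.6 -231.7  125.5] 5.1 [ 467.5 -228.7  118. ] [ 478.1 -230.2  118. ]
lf+ [504.7 -69.1 128.2] 1.6 [497.  -67.2 118. ] [507.2 -60.2 118. ]
sp- [ 578.4 -253.   121.5] 0.4 [ 575.7 -252.6  118. ] [ 579.7 -251.4  118. ]
sp+ [611.5 -85.8 119.9] 1.0 [609.8 -84.9 118. ] [612.3 -84.9 118. ]
rc- [ 678.2 -279.8  113.9] 5.0 [ 679.5 -277.7  118. ] [ 676.7 -284.4  118. ]
rc+ [714.4 -97.4 115. ] 3.4 [715.2 -96.5 118. ] [ 713.1 -101.5  118. ]
```

```bash
cat >> h.py <<'E'
from scipy.spatial.transform import Rotation as Ro
H=np.array([594,-169,120.]); PS=-0.19
def target(X,Zw,Y=0,al=45,L=173):
    """tip at pan X,Y (from hinge), world z Zw; returns TCP pos, R"""
    a=np.radians(al); Rp=Ro.from_euler('z',PS)
    z=np.array([np.cos(a),0,-np.sin(a)]); y=np.array([0,1,0]); x=np.cross(y,z)
    R=Rp*Ro.from_matrix(np.c_[x,y,z])
    tip=H+Rp.apply([X,Y,0]); tip[2]=Zw
    return tip-L*R.as_matrix()[:,2],R
def delta(p0,R0,p,R):
    return (R0.inv().apply(p-p0)/10).round(2),(R0.inv()*R).as_rotvec().round(3)
def now():
    from rig import readout
    s=readout.sense(); return s["eef_pos"],Ro.from_euler('xyz',s["tcp_rot"]),s
def tip(p,R,L=173):
    t=p+L*R.as_matrix()[:,2]; q=Ro.from_euler('z',-PS).apply(t-H); return np.r_[q[:2],t[2]]
E
python3 - <<'E'
from h import *
p,R,s=now(); print(s["clock"])
for a in [(-190,220),(-165,95)]:
    P,T=target(*a); print(P.round(),delta(p,R,P,T), np.degrees(np.linalg.norm(delta(p,R,P,T)[1])))
F=setup()
for n,u,v,z in [("bowl",311,187,40),]: print(n,plane(F["scene"],(u,v),z))
print(plane(F["side"],(270,226),40))
E
```

```text
0.25
[ 287. -110.  342.] (array([-11.  , -33.76,   6.22]), array([-0.541, -0.655, -1.304])) 89.17038455733578
[ 312. -115.  217.] (array([-11.47, -31.29,  18.72]), array([-0.541, -0.655, -1.304])) 89.17038455733578
bowl [418.82942956   0.72868799  40.        ]
[417.84011409   4.66532404  40.        ]
```

Request:
{"op": "step_arm", "data": {"deltas": [{"translation": [-1.4, -4.2, 0.8], "rot": [-0.068, -0.082, -0.163]}, {"translation": [-2.8, -8.4, 1.6], "rot": [-0.135, -0.164, -0.326]}, {"translation": [-4.1, -12.7, 2.3], "rot": [-0.203, -0.246, -0.489]}, {"translation": [-5.5, -16.9, 3.1], "rot": [-0.27, -0.328, -0.652]}, {"translation": [-6.9, -21.1, 3.9], "rot": [-0.338, -0.409, -0.815]}, {"translation": [-8.3, -25.3, 4.7], "rot": [-0.406, -0.491, -0.978]}, {"translation": [-9.6, -29.5, 5.4], "rot": [-0.473, -0.573, -1.141]}, {"translation": [-11.0, -33.8, 6.2], "rot": [-0.541, -0.655, -1.304]}], "grip": 255}}

```text
clock: 1.35
eef_pos: [335.0, -91.8, 349.5]
tcp_rot: [3.013, 0.618, 2.642]
contact_force: [-0.3, 0.5, -0.8]
opening: 0.0
```

```bash
python3 - <<'E'
from h import *
p,R,s=now(); print(s["clock"],p.round(1),R.as_matrix().round(3).tolist(),tip(p,R).round(1),s["qpos"].round(2),s["opening"],s["contact_force"])
for a in [(-190,220),(-165,95)]:
    P,T=target(*a); print(P.round(),delta(p,R,P,T))
E
```

```text
1.35 [335.  -91.8 349.5] [[-0.715, 0.41, 0.566], [0.391, 0.906, -0.163], [-0.579, 0.104, -0.808]] [-167.5   17.6  209.6] [-0.27 -0.15  2.44 -0.03  0.22 -1.35] 0.00015425706305783156 [-0.32652502  0.47598544 -0.84484381]
[ 287. -110.  342.] (array([ 3.12, -3.68, -1.82]), array([-0.073, -0.15 , -0.247]))
[ 312. -115.  217.] (array([ 8.42, -4.4 ,  9.75]), array([-0.073, -0.15 , -0.247]))
```

```bash
cat >> h.py <<'E'
YT=-0.24
def tgt(XC,ZC,al=65,Y=25,L=173,h=11):
    """upper front tip corner at pan X, world Z"""
    a=np.radians(al); Rp=Ro.from_euler('z',PS); Rt=Ro.from_euler('z',YT)
    z=np.array([np.cos(a),0,-np.sin(a)]); y=np.array([0,1,0]); x=np.cross(y,z)
    R=Rt*Ro.from_matrix(np.c_[x,y,z]); m=R.as_matrix()
    c=H+Rp.apply([XC,Y,0]); c[2]=ZC
    return c+h*m[:,0]-L*m[:,2],R
def corner(p,R,L=173,h=11):
    m=R.as_matrix(); q=Ro.from_euler('z',-PS).apply(p-h*m[:,0]+L*m[:,2]-H); return np.r_[q[:2],q[2]+120]
def path(th,al=65,s0=47,s1=35,Rl=135):
    a=np.radians(al)
    if th<a:
        s=s0+(s1-s0)*th/a; return -Rl*np.cos(th)+s*np.cos(a),120+Rl*np.sin(th)-s*np.sin(a)
    r=Rl-s1; return -r*np.cos(th),120+r*np.sin(th)
def ik(p,R):
    w=p-160*R.as_matrix()[:,2]; r=np.hypot(w[0],w[1]); z=w[2]-183.5; d=np.hypot(r,z)
    g=np.arccos((455.5**2+d*d-602**2)/(2*455.5*d)); f=np.arctan2(z,r)-(np.pi-g)
    t=R.as_matrix()[:,2]; el=np.arctan2(t[2],np.hypot(t[0],t[1]))
    q3=np.pi-np.arccos((602**2+455.5**2-d*d)/(2*602*455.5))
    return q3,np.degrees(f-el)
E
python3 - <<'E'
from h import *
np.set_printoptions(precision=1,suppress=True)
for al in (60,65,70):
  for th in (0,.5,1,1.57,2.2,3.14): 
    c=path(th,al); p,R=tgt(*c,al=al); print(al,th,np.array(c),p,ik(p,R))
p,R,s=now()
for c in [(-180,180),(-160,120),(-150,75)]:
  P,T=tgt(*c); print(P,ik(P,T),delta(p,R,P,T))
E
```

```text
60 0 [-111.5   79.3] [ 396.  -100.6  223.6] (np.float64(2.472062339694153), np.float64(1.0755202529880286))
60 0.5 [-97.8 149. ] [ 409.4 -103.1  293.3] (np.float64(2.3648104468757647), np.float64(2.426032226831688))
60 1 [-55.2 202.8] [ 451.3 -111.2  347.1] (np.float64(2.217617329886016), np.float64(-2.7754248497187852))
60 1.57 [ -0.1 220. ] [ 505.4 -121.6  364.3] (np.float64(2.0949115230621382), np.float64(-10.496784839166379))
60 2.2 [ 58.9 200.8] [ 563.2 -132.7  345.2] (np.float64(2.0057122170461055), np.float64(-19.239932405092755))
60 3.14 [100.  120.2] [ 603.6 -140.5  264.5] (np.float64(2.004185880389315), np.float64(-28.22184562001782))
65 0 [-115.1   77.4] [ 405.  -103.   229.5] (np.float64(2.4172325452463532), np.float64(2.946016824539099))
65 0.5 [-100.8  146.9] [ 419.  -105.7  299.1] (np.float64(2.309169620016776), np.float64(4.114618156180873))
65 1 [-57.5 200.6] [ 461.5 -113.8  352.7] (np.float64(2.1603148255485336), np.float64(-0.9511605368565352))
65 1.57 [ -0.1 220. ] [ 517.9 -124.7  372.1] (np.float64(2.0282599298614636), np.float64(-8.691036922089664))
65 2.2 [ 58.
[... 574 characters left out ...]
8] (np.float64(1.9612694692431774), np.float64(-7.0155493660680825))
70 2.2 [ 58.9 200.8] [ 589.  -139.   359.7] (np.float64(1.8673540386967225), np.float64(-15.227810247661242))
70 3.14 [100.  120.2] [ 629.4 -146.8  279. ] (np.float64(1.865871672802606), np.float64(-23.396468092921722))
[341.3 -90.7 332.1] (np.float64(2.393909032406673), np.float64(18.836526906895966)) (array([0.6, 0.2, 1.7]), array([-0. ,  0.2, -0.2]))
[360.9 -94.5 272.1] (np.float64(2.4487913986802257), np.float64(13.562991692180685)) (array([2.5, 0. , 7.8]), array([-0. ,  0.2, -0.2]))
[370.7 -96.4 227.1] (np.float64(2.4862130665265885), np.float64(9.279212493723403)) (array([ 4.4, -0.2, 12. ]), array([-0. ,  0.2, -0.2]))
```

```bash
sed -i 's/f=np.arctan2(z,r)-(np.pi-g)/f=np.arctan2(z,r)-g/' h.py; python3 - <<'E'
from h import *
np.set_printoptions(precision=2,suppress=True)
for al in (45,55,60,65,70,75):
  for th in (0,.5,1,1.57,2.2,3.14): 
    c=path(th,al); p,R=tgt(*c,al=al); print(al,th,np.array(c),p,np.array(ik(p,R)))
p,R,s=now(); print(ik(p,R))
for al in (65,70):
 for c in [(-180,180),(-160,120),(-150,75)]:
  P,T=tgt(*c,al=al); print(P,ik(P,T),delta(p,R,P,T))
E
```

```text
45 0 [-101.77   86.77] [372.41 -94.3  201.32] [  2.63 -32.78]
45 0.5 [-90.64 156.89] [383.33 -96.4  271.44] [  2.53 -15.87]
45 1 [-54.03 204.15] [ 419.29 -103.32  318.7 ] [ 2.41 -5.78]
45 1.57 [ -0.08 220.  ] [ 472.26 -113.51  334.55] [ 2.29 -2.25]
45 2.2 [ 58.85 200.85] [ 530.13 -124.64  315.4 ] [ 2.2  -3.76]
45 3.14 [100.   120.16] [ 570.54 -132.41  234.71] [  2.19 -13.74]
55 0 [-108.04   81.5 ] [387.49 -98.32 216.9 ] [  2.53 -12.86]
55 0.5 [-95.1  151.34] [ 400.2  -100.76  286.75] [2.42 1.6 ]
55 1 [-54.03 204.15] [ 440.53 -108.52  339.55] [ 2.28 11.42]
55 1.57 [ -0.08 220.  ] [ 493.51 -118.71  355.4 ] [ 2.16 14.62]
55 2.2 [ 58.85 200.85] [ 551.38 -129.84  336.25] [ 2.07 13.31]
55 3.14 [100.   120.16] [ 591.78 -137.61  255.56] [2.07 4.06]
60 0 [-111.5   79.3] [ 395.95 -100.57  223.62] [ 2.47 -3.99]
60 0.5 [-97.84 148.98] [ 409.37 -103.15  293.3 ] [2.36 9.52]
60 1 [-55.17 202.82] [ 451.27 -111.2   347.14] [ 2.22 19.07]
60 1.57 [ -0.08 220.  ] [ 505.37 -121.61  364.32] [ 2.09 22.47]
60 2.2 [ 58.85 200.85] [ 563.24 -132.74  345.17] [ 2.01 21.34]
60 3.14 [100.   120.16] [ 603.65 -140.5
[... 1403 characters left out ...]
4(2.4487913986802257), np.float64(11.26402912487639)) (array([2.52, 0.02, 7.76]), array([-0.  ,  0.2 , -0.21]))
[370.72 -96.37 227.14] (np.float64(2.4862130665265885), np.float64(2.4860484889108654)) (array([ 4.36, -0.22, 11.98]), array([-0.  ,  0.2 , -0.21]))
[354.45 -93.93 338.8 ] (np.float64(2.3341057492909916), np.float64(29.580378727561765)) (array([-0.86,  0.5 ,  2.  ]), array([ 0.01,  0.28, -0.21]))
[374.09 -97.71 278.8 ] (np.float64(2.386500925082753), np.float64(18.88103964535649)) (array([1.07, 0.34, 8.02]), array([ 0.01,  0.28, -0.21]))
[383.91 -99.6  233.8 ] (np.float64(2.42275423727913), np.float64(10.762431930882924)) (array([ 2.9 ,  0.1 , 12.24]), array([ 0.01,  0.28, -0.21]))
```

Request:
{"op": "step_arm", "data": {"deltas": [{"translation": [-0.4, 0.2, 1.0], "rot": [0.0, 0.14, -0.1]}, {"translation": [-0.9, 0.5, 2.0], "rot": [0.01, 0.28, -0.21]}, {"translation": [-0.9, 0.5, 2.0], "rot": [0.01, 0.28, -0.21]}, {"translation": [-0.9, 0.5, 2.0], "rot": [0.01, 0.28, -0.21]}]}}

```text
clock: 1.85
eef_pos: [355.9, -93.8, 339.1]
tcp_rot: [-3.141, 0.351, 2.894]
contact_force: [-0.2, -0.1, -0.2]
opening: -0.005
```

```bash
python3 - <<'E'
from h import *
import cv2
p,R,s=now(); print(s["clock"],p.round(1),corner(p,R).round(1),s["qpos"].round(2),ik(p,R))
for c in [(-165,120),(-155,75),path(0,70)]:
  P,T=tgt(*c,al=70); print(P.round(1),ik(P,T),delta(p,R,P,T))
F=setup()
for n in F:
    W=F[n]["world_to_cam"];m=R.as_matrix();c=W[:3,:3]@(p+173*m[:,2])+W[:3,3]; u=F[n]["camera_matrix"]@[c[0],-c[1],-c[2]]; u=(u[:2]/u[2]).astype(int); print(n,u)
    im=F[n]["image"][:,:,::-1].copy(); im[u[1],u[0]]=(255,0,255)
    x,y=u; im=im[max(y-60,0):y+60,max(0,x-80):x+80]; cv2.imwrite(f"pics/{n}1.png",cv2.resize(im,None,fx=4,fy=4,interpolation=0))
E
```

```text
1.85 [355.9 -93.8 339.1] [-178.2   24.7  180.5] [-0.26 -0.05  2.32  0.01  0.52 -1.59] (np.float64(2.332189222533549), np.float64(29.460712553573877))
[369.2 -96.8 278.8] (np.float64(2.3952859887794866), np.float64(18.814246056704622)) (array([0.8 , 0.04, 6.13]), array([-0.003,  0.002, -0.007]))
[379.  -98.7 233.8] (np.float64(2.432182471311739), np.float64(10.592117114643553)) (array([ 1.42,  0.11, 10.7 ]), array([-0.003,  0.002, -0.007]))
[ 414.4 -105.5  234.6] (np.float64(2.36247994988289), np.float64(12.05612811240693)) (array([-1.99,  0.32, 11.86]), array([-0.003,  0.002, -0.007]))
scene [277 167]
side [276 226]
```

View pics/side1.png

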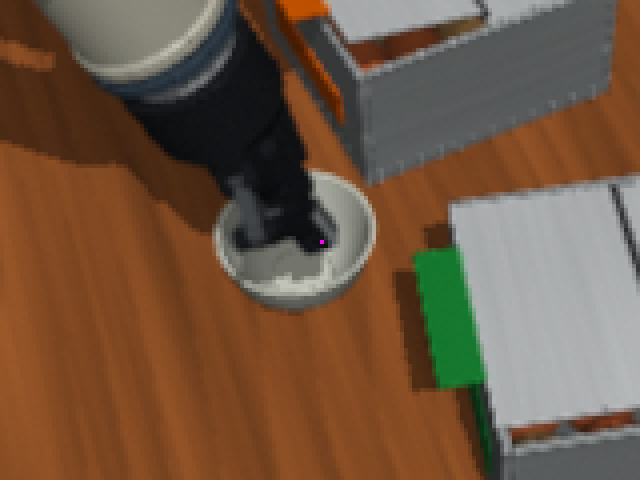

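View pics/scene1.png

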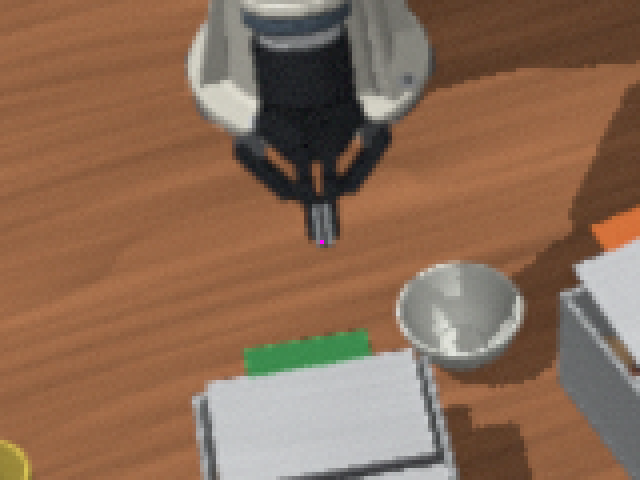

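Request:
{"op": "step_arm", "data": {"deltas": [{"translation": [0.3, 0.0, 2.7], "rot": [0, 0, 0]}, {"translation": [0.7, 0.0, 5.4], "rot": [0, 0, 0]}, {"translation": [1.1, 0.1, 8.0], "rot": [0, 0, 0]}, {"translation": [1.4, 0.1, 10.7], "rot": [0, 0, 0]}, {"translation": [1.4, 0.1, 10.7], "rot": [0, 0, 0]}]}}

```text
clock: 2.58
eef_pos: [378.5, -98.7, 232.8]
tcp_rot: [-3.14, 0.347, 2.895]
contact_force: [-0.6, 0.7, -0.5]
opening: -0.001
```

```bash
python3 - <<'E'
from h import *
import cv2
p,R,s=now(); print(s["clock"],p.round(1),corner(p,R).round(1),s["qpos"].round(2),ik(p,R))
F=setup()
for c in [(-135,75),path(0,70),(-119,80)]:
  P,T=tgt(*c,al=70); print(P.round(1),ik(P,T),delta(p,R,P,T))
F=setup()
for n,b in (("side",(240,190)),("scene",(220,150))):
    im=F[n]["image"][:,:,::-1].copy()[b[1]:b[1]+110,b[0]:b[0]+150]; cv2.imwrite(f"pics/{n}2.png",cv2.resize(im,None,fx=5,fy=5,interpolation=2))
E
```

```text
2.575 [378.5 -98.7 232.8] [-156.    24.3   73.8] [-0.26  0.23  2.37  0.02  0.19 -1.6 ] (np.float64(2.4334425982209407), np.float64(10.56489732633354))
[ 398.6 -102.4  233.8] (np.float64(2.3942519565509626), np.float64(11.2980027204309)) (array([-1.96,  0.13,  0.6 ]), array([-0.003, -0.002, -0.006]))
[ 414.4 -105.5  234.6] (np.float64(2.36247994988289), np.float64(12.05612811240693)) (array([-3.5 ,  0.22,  1.07]), array([-0.003, -0.002, -0.006]))
[ 414.3 -105.5  238.8] (np.float64(2.358232665973161), np.float64(12.780184990782937)) (array([-3.63,  0.22,  0.68]), array([-0.003, -0.002, -0.006]))
```

View pics/side2.png

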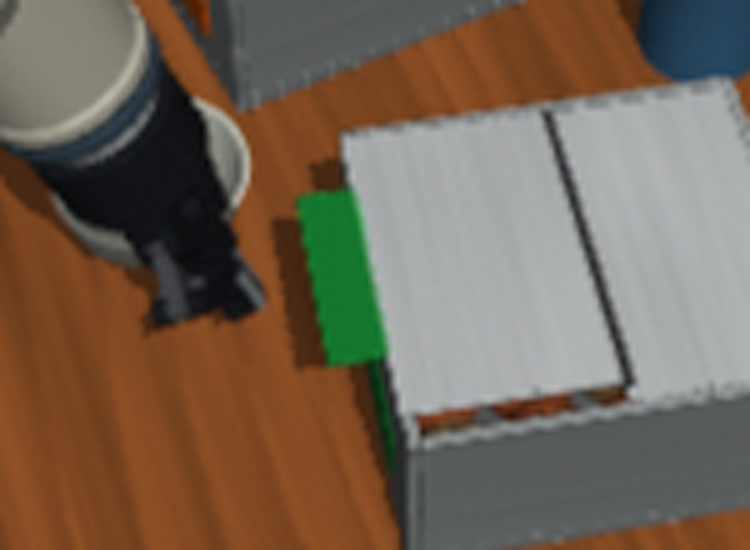

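View pics/scene2.png

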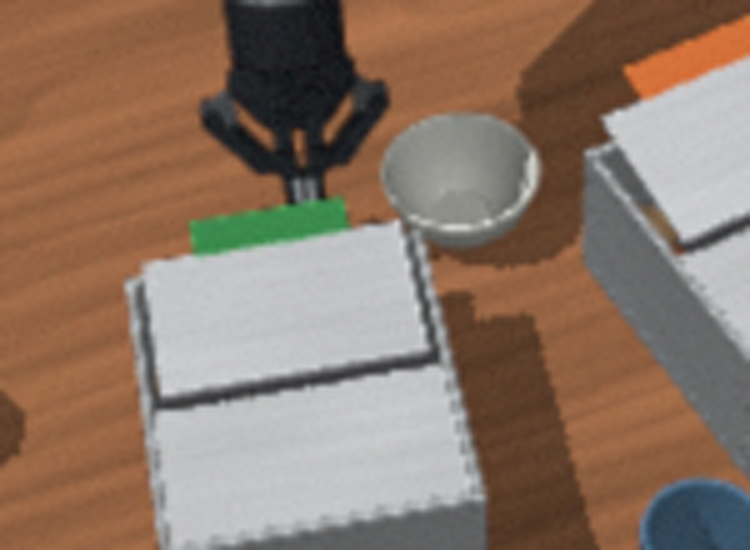

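Request:
{"op": "step_arm", "data": {"deltas": [{"translation": [-0.9, 0.1, 0.3], "rot": [0, 0, 0]}, {"translation": [-1.8, 0.1, 0.5], "rot": [0, 0, 0]}, {"translation": [-2.5, 0.2, 0.8], "rot": [0, 0, 0]}, {"translation": [-3.0, 0.2, 0.9], "rot": [0, 0, 0]}, {"translation": [-3.4, 0.2, 1.0], "rot": [0, 0, 0]}]}}

```text
clock: 3.4
eef_pos: [413.6, -105.4, 235.7]
tcp_rot: [-3.14, 0.346, 2.896]
contact_force: [-8.4, 3.6, -0.3]
opening: -0.0
```

```bash
cat >> h.py <<'E'
def rows(ths,als,off=(0.,0.,1.)):
    p,R,s=now(); print(s["clock"],p.round(1),corner(p,R).round(1),s["qpos"].round(2),s["contact_force"].round(1))
    for th,al in zip(ths,als):
        c=path(th,al); P,T=tgt(*c,al=al); P=P+np.array(off); d=delta(p,R,P,T); print(round(th,2),al,np.round(c,0),"T",d[0].round(1).tolist(),"R",d[1].round(2).tolist(),"q5 %.0f"%ik(P,T)[1])
E
python3 - <<'E'
from h import *
rows([0,.1,.2,.3,.4,.5,.6,.7,.8],[70,70,69,68,67,66,65,64,63])
E
```

```text
3.4 [ 413.6 -105.4  235.7] [-120.2   24.3   76.7] [-0.25  0.27  2.3   0.    0.23 -1.58] [-8.4  3.6 -0.3]
0 70 [-119.   76.] T [-0.1, 0.0, 0.0] R [-0.0, -0.0, -0.0] q5 12
0.1 70 [-119.   90.] T [-0.6, 0.0, -1.3] R [-0.0, -0.0, -0.0] q5 15
0.2 69 [-116.  105.] T [-1.0, 0.0, -2.6] R [-0.0, -0.02, -0.0] q5 16
0.3 68 [-113.  119.] T [-1.6, 0.0, -3.8] R [-0.0, -0.04, -0.0] q5 17
0.4 67 [-108.  133.] T [-2.2, 0.1, -4.9] R [-0.0, -0.06, -0.0] q5 18
0.5 66 [-101.  147.] T [-2.9, 0.1, -5.9] R [-0.0, -0.07, -0.0] q5 19
0.6 65 [-94. 159.] T [-3.7, 0.1, -6.8] R [-0.0, -0.09, -0.0] q5 19
0.7 64 [-86. 171.] T [-4.6, 0.2, -7.6] R [-0.0, -0.11, -0.0] q5 20
0.8 63 [-77. 183.] T [-5.6, 0.2, -8.3] R [-0.0, -0.12, -0.0] q5 20
```

Request:
{"op": "step_arm", "data": {"deltas": [{"translation": [-0.3, 0, -0.6], "rot": [0, 0, 0]}, {"translation": [-0.6, 0, -1.3], "rot": [0, 0, 0]}, {"translation": [-0.8, 0, -2.0], "rot": [0, -0.01, 0]}, {"translation": [-1.0, 0, -2.6], "rot": [0, -0.02, 0]}]}}

```text
clock: 3.9
eef_pos: [414.3, -105.5, 264.6]
tcp_rot: [-3.14, 0.37, 2.896]
contact_force: [-2.2, 2.9, -3.7]
opening: 0.001
```

```bash
python3 - <<'E'
from h import *
import cv2
rows([.2,.3,.4,.5,.6,.7,.8],[69,68,67,66,65,64,63])
F=setup()
for n,b in (("side",(240,190)),("scene",(220,150))):
    im=F[n]["image"][:,:,::-1].copy()[b[1]:b[1]+110,b[0]:b[0]+150]; cv2.imwrite(f"pics/{n}3.png",cv2.resize(im,None,fx=5,fy=5,interpolation=2))
E
```

```text
3.9 [ 414.3 -105.5  264.6] [-115.8   24.1  107.2] [-0.25  0.2   2.29  0.    0.28 -1.58] [-2.2  2.9 -3.7]
0.2 69 [-116.  105.] T [0.0, 0.0, 0.1] R [-0.0, 0.0, -0.0] q5 16
0.3 68 [-113.  119.] T [-0.5, 0.0, -1.1] R [-0.0, -0.01, -0.0] q5 17
0.4 67 [-108.  133.] T [-1.2, 0.1, -2.2] R [-0.0, -0.03, -0.0] q5 18
0.5 66 [-101.  147.] T [-1.9, 0.1, -3.2] R [-0.0, -0.05, -0.0] q5 19
0.6 65 [-94. 159.] T [-2.8, 0.1, -4.1] R [-0.0, -0.07, -0.0] q5 19
0.7 64 [-86. 171.] T [-3.7, 0.2, -4.9] R [-0.0, -0.08, -0.0] q5 20
0.8 63 [-77. 183.] T [-4.6, 0.2, -5.5] R [-0.0, -0.1, -0.0] q5 20
```

View pics/side3.png

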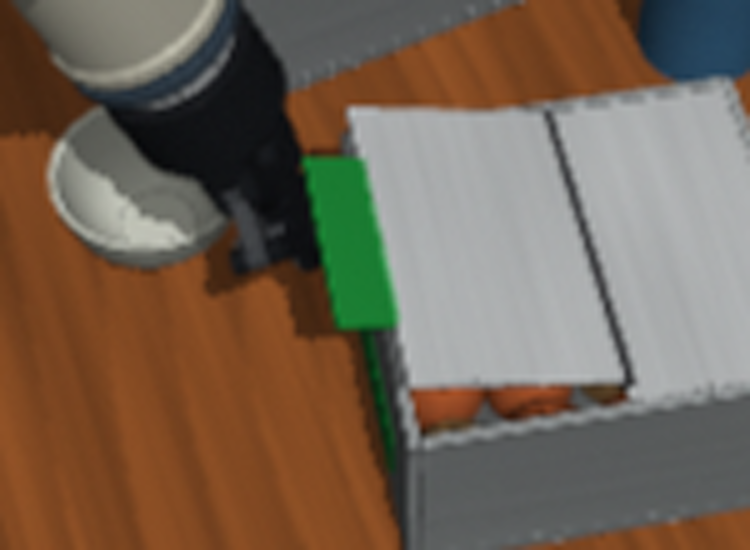

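Leaf is rising (tab edge now near zoom (305,158)–(340,328)), forces are small. Continue along the arc.

Request:
{"op": "step_arm", "data": {"deltas": [{"translation": [-0.3, 0, -0.6], "rot": [0, 0, 0]}, {"translation": [-0.5, 0, -1.1], "rot": [0, -0.01, 0]}, {"translation": [-0.9, 0, -1.7], "rot": [0, -0.02, 0]}, {"translation": [-1.2, 0, -2.2], "rot": [0, -0.03, 0]}, {"translation": [-1.9, 0.1, -3.2], "rot": [0, -0.05, 0]}, {"translation": [-2.8, 0.1, -4.1], "rot": [0, -0.07, 0]}, {"translation": [-3.7, 0.1, -4.9], "rot": [0, -0.08, 0]}]}}

```text
clock: 4.88
eef_pos: [431.8, -108.8, 324.3]
tcp_rot: [-3.14, 0.452, 2.896]
contact_force: [-2.1, 0.5, -2.6]
opening: -0.002
```

```bash
python3 - <<'E'
from h import *
import cv2
rows([.7,.8,.9,1,1.1,1.2,1.3,1.4,1.5],[64,63,62,61,60,60,60,60,60])
F=setup()
for n,b in (("side",(240,160)),("scene",(220,150))):
    im=F[n]["image"][:,:,::-1].copy()[b[1]:b[1]+110,b[0]:b[0]+150]; cv2.imwrite(f"pics/{n}4.png",cv2.resize(im,None,fx=5,fy=5,interpolation=2))
E
```

```text
4.875 [ 431.8 -108.8  324.3] [-85.4  23.4 173.4] [-0.25  0.09  2.24  0.    0.36 -1.58] [-2.1  0.5 -2.6]
0.7 64 [-86. 171.] T [0.1, 0.1, 0.1] R [-0.0, -0.0, -0.0] q5 20
0.8 63 [-77. 183.] T [-0.9, 0.1, -0.5] R [-0.0, -0.02, -0.0] q5 20
0.9 62 [-67. 193.] T [-2.0, 0.2, -1.0] R [-0.0, -0.04, -0.0] q5 21
1 61 [-56. 202.] T [-3.0, 0.2, -1.3] R [-0.0, -0.06, -0.0] q5 21
1.1 60 [-45. 209.] T [-4.0, 0.3, -1.4] R [-0.0, -0.07, -0.0] q5 20
1.2 60 [-36. 213.] T [-5.0, 0.4, -1.4] R [-0.0, -0.07, -0.0] q5 21
1.3 60 [-27. 216.] T [-5.9, 0.4, -1.3] R [-0.0, -0.07, -0.0] q5 22
1.4 60 [-17. 219.] T [-6.9, 0.4, -1.0] R [-0.0, -0.07, -0.0] q5 22
1.5 60 [ -7. 220.] T [-7.8, 0.5, -0.7] R [-0.0, -0.07, -0.0] q5 22
```

View pics/side4.png

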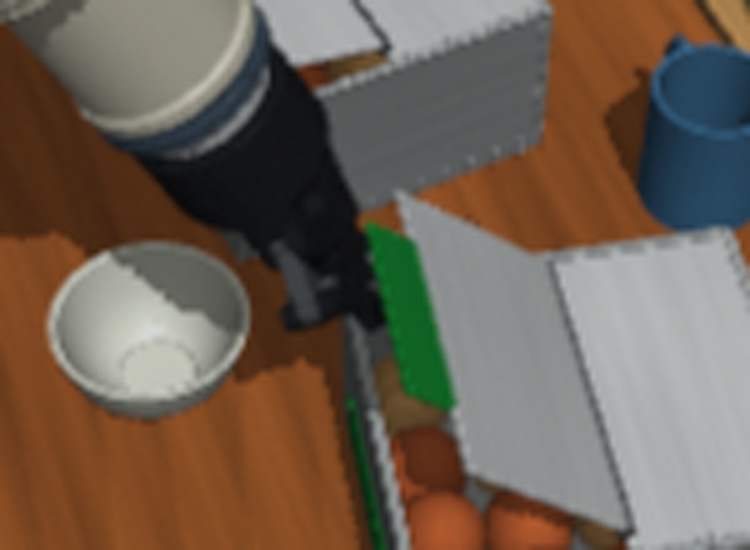

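Leaf is at about 0.7 rad, finger behind the tab. Continue.

Request:
{"op": "step_arm", "data": {"deltas": [{"translation": [-0.9, 0.1, -0.5], "rot": [0, -0.02, 0]}, {"translation": [-2.0, 0.1, -1.0], "rot": [0, -0.04, 0]}, {"translation": [-3.0, 0.1, -1.3], "rot": [0, -0.06, 0]}, {"translation": [-4.0, 0.1, -1.4], "rot": [0, -0.07, 0]}, {"translation": [-5.0, 0.2, -1.4], "rot": [0, -0.07, 0]}, {"translation": [-5.9, 0.2, -1.3], "rot": [0, -0.07, 0]}, {"translation": [-6.9, 0.2, -1.0], "rot": [0, -0.07, 0]}, {"translation": [-7.8, 0.3, -0.7], "rot": [0, -0.07, 0]}]}}

```text
clock: 5.98
eef_pos: [498.1, -122.4, 363.7]
tcp_rot: [-3.14, 0.521, 2.896]
contact_force: [-2.6, -0.6, 0.8]
opening: 0.001
```

```bash
python3 - <<'E'
from h import *
import cv2
rows([1.5,1.6,1.7,1.8,1.9,2,2.1,2.2,2.3],[60]*9)
F=setup()
for n,b in (("side",(260,120)),("scene",(220,150))):
    im=F[n]["image"][:,:,::-1].copy()[b[1]:b[1]+110,b[0]:b[0]+150]; cv2.imwrite(f"pics/{n}5.png",cv2.resize(im,None,fx=5,fy=5,interpolation=2))
E
```

```text
5.975 [ 498.1 -122.4  363.7] [ -7.5  22.1 219.1] [-0.24  0.13  2.1  -0.01  0.4  -1.56] [-2.6 -0.6  0.8]
1.5 60 [ -7. 220.] T [-0.1, 0.2, -0.1] R [-0.0, -0.0, -0.0] q5 22
1.6 60 [  3. 220.] T [-0.9, 0.3, 0.4] R [-0.0, -0.0, -0.0] q5 23
1.7 60 [ 13. 219.] T [-1.8, 0.3, 0.9] R [-0.0, -0.0, -0.0] q5 23
1.8 60 [ 23. 217.] T [-2.5, 0.4, 1.6] R [-0.0, -0.0, -0.0] q5 23
1.9 60 [ 32. 215.] T [-3.2, 0.4, 2.3] R [-0.0, -0.0, -0.0] q5 23
2 60 [ 42. 211.] T [-3.8, 0.5, 3.1] R [-0.0, -0.0, -0.0] q5 22
2.1 60 [ 50. 206.] T [-4.4, 0.5, 3.9] R [-0.0, -0.0, -0.0] q5 22
2.2 60 [ 59. 201.] T [-4.8, 0.6, 4.8] R [-0.0, -0.0, -0.0] q5 21
2.3 60 [ 67. 195.] T [-5.2, 0.6, 5.7] R [-0.0, -0.0, -0.0] q5 21
```

View pics/side5.png

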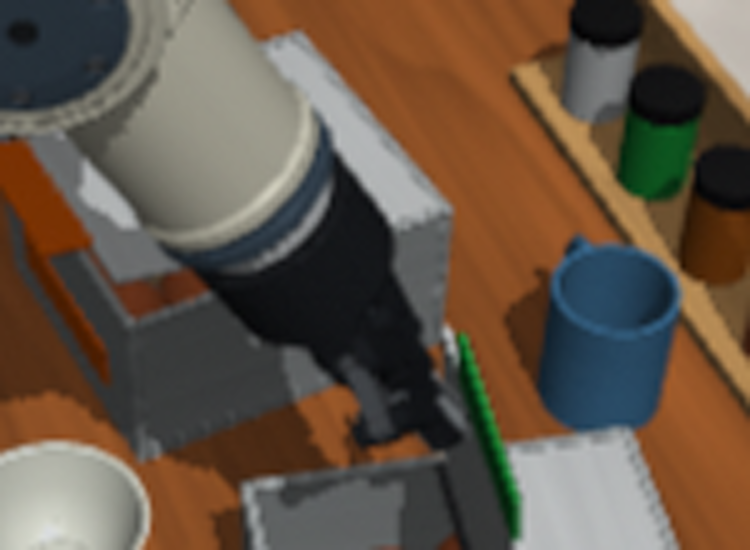

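Request:
{"op": "step_arm", "data": {"deltas": [{"translation": [-0.9, 0.1, 0.4], "rot": [0, 0, 0]}, {"translation": [-1.8, 0.2, 0.9], "rot": [0, 0, 0]}, {"translation": [-2.5, 0.2, 1.6], "rot": [0, 0, 0]}, {"translation": [-3.2, 0.3, 2.3], "rot": [0, 0, 0]}, {"translation": [-3.8, 0.3, 3.1], "rot": [0, 0, 0]}, {"translation": [-4.4, 0.4, 3.9], "rot": [0, 0, 0]}, {"translation": [-4.8, 0.4, 4.8], "rot": [0, 0, 0]}, {"translation": [-5.2, 0.5, 5.7], "rot": [0, 0, 0]}]}}

```text
clock: 7.08
eef_pos: [570.1, -135.4, 339.2]
tcp_rot: [-3.14, 0.52, 2.896]
contact_force: [-0.7, -0.6, 1.3]
opening: -0.002
```

```bash
python3 - <<'E'
from h import *
import cv2
rows([2.3,2.4,2.5,2.6,2.7,2.8,2.9],[60,62,65,68,71,74,76])
p,R,s=now()
for z in (150,140,135,130,127,125):
    P,T=tgt(100,z,al=76); d=delta(p,R,P+[0,0,1],T); print(z,d[0].round(1),d[1].round(2))
F=setup()
for n,b in (("side",(290,140)),("scene",(220,180))):
    im=F[n]["image"][:,:,::-1].copy()[b[1]:b[1]+110,b[0]:b[0]+150]; cv2.imwrite(f"pics/{n}6.png",cv2.resize(im,None,fx=5,fy=5,interpolation=2))
E
```

```text
7.075 [ 570.1 -135.4  339.2] [ 65.5  22.9 194.5] [-0.23  0.27  1.97 -0.02  0.38 -1.54] [-0.7 -0.6  1.3]
2.3 60 [ 67. 195.] T [-0.1, 0.1, -0.0] R [-0.0, -0.0, -0.0] q5 21
2.4 62 [ 74. 188.] T [-0.9, 0.2, 0.9] R [-0.0, 0.03, -0.0] q5 23
2.5 65 [ 80. 180.] T [-2.0, 0.2, 1.9] R [-0.0, 0.08, -0.0] q5 27
2.6 68 [ 86. 172.] T [-3.0, 0.3, 2.9] R [-0.0, 0.14, -0.0] q5 31
2.7 71 [ 90. 163.] T [-3.9, 0.3, 4.0] R [-0.0, 0.19, -0.0] q5 35
2.8 74 [ 94. 153.] T [-4.6, 0.3, 5.1] R [-0.0, 0.24, -0.0] q5 38
2.9 76 [ 97. 144.] T [-5.0, 0.3, 6.2] R [-0.0, 0.28, -0.0] q5 40
150 [-5.6  0.4  5.8] [-0.    0.28 -0.  ]
140 [-5.1  0.4  6.7] [-0.    0.28 -0.  ]
135 [-4.8  0.4  7.1] [-0.    0.28 -0.  ]
130 [-4.6  0.4  7.6] [-0.    0.28 -0.  ]
127 [-4.4  0.4  7.8] [-0.    0.28 -0.  ]
125 [-4.3  0.4  8. ] [-0.    0.28 -0.  ]
```

View pics/side6.png

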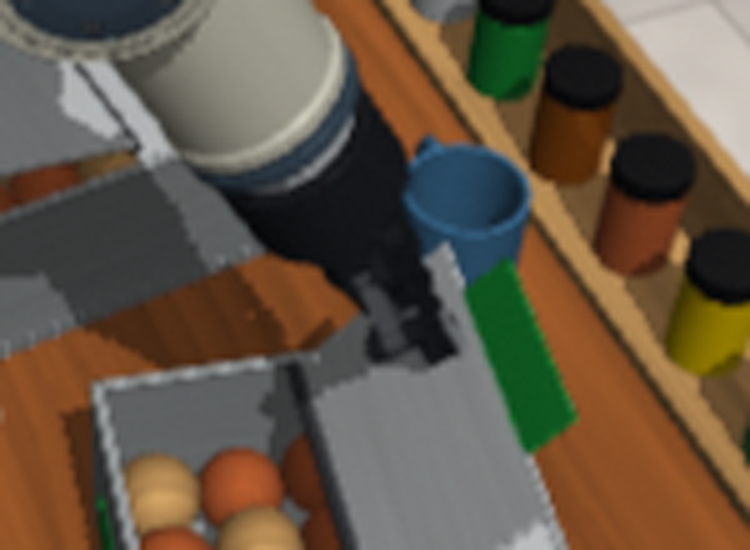

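View pics/scene6.png

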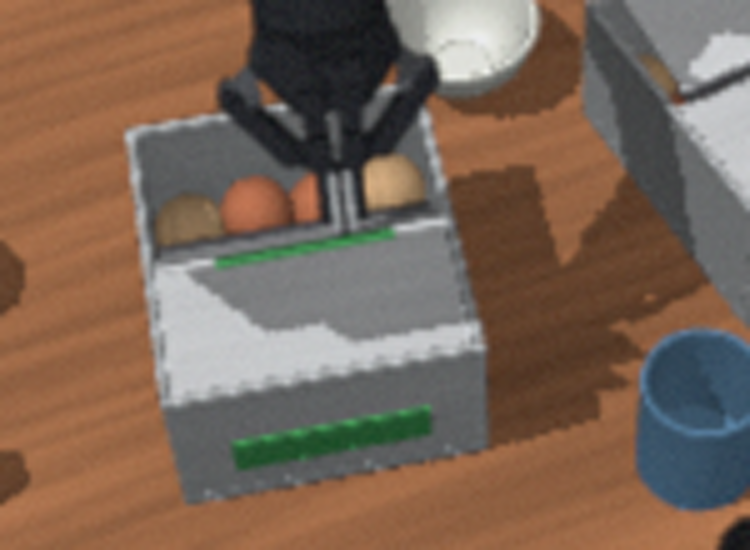

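Request:
{"op": "step_arm", "data": {"deltas": [{"translation": [-0.9, 0.1, 0.9], "rot": [0, 0.03, 0]}, {"translation": [-2.0, 0.2, 1.9], "rot": [0, 0.08, 0]}, {"translation": [-3.0, 0.3, 2.9], "rot": [0, 0.14, 0]}, {"translation": [-3.9, 0.3, 4.0], "rot": [0, 0.19, 0]}, {"translation": [-4.6, 0.3, 5.1], "rot": [0, 0.24, 0]}, {"translation": [-5.0, 0.3, 6.2], "rot": [0, 0.28, 0]}, {"translation": [-5.0, 0.3, 6.7], "rot": [0, 0.28, 0]}]}}

```text
clock: 8.05
eef_pos: [644.8, -151.0, 305.7]
tcp_rot: [-3.14, 0.239, 2.896]
contact_force: [-2.4, 0.1, 1.5]
opening: 0.002
```

```bash
python3 - <<'E'
from h import *
import cv2
rows([],[])
p,R,s=now()
for z in (136,132,128,126,124,122,120):
    P,T=tgt(100,z,al=76); d=delta(p,R,P+[0,0,1],T); print(z,d[0].round(1),d[1].round(2))
F=setup()
for n,b in (("side",(290,140)),("scene",(220,180))):
    im=F[n]["image"][:,:,::-1].copy()[b[1]:b[1]+110,b[0]:b[0]+150]; cv2.imwrite(f"pics/{n}7.png",cv2.resize(im,None,fx=5,fy=5,interpolation=2))
E
```

```text
8.05 [ 644.8 -151.   305.7] [ 98.   24.2 140.2] [-0.23  0.46  1.73 -0.01  0.72 -1.55] [-2.4  0.1  1.5]
136 [-0.   0.   0.4] [-0.   -0.01 -0.01]
132 [0.1 0.  0.8] [-0.   -0.01 -0.01]
128 [0.2 0.  1.1] [-0.   -0.01 -0.01]
126 [0.2 0.  1.3] [-0.   -0.01 -0.01]
124 [0.3 0.  1.5] [-0.   -0.01 -0.01]
122 [0.3 0.  1.7] [-0.   -0.01 -0.01]
120 [0.4 0.  1.9] [-0.   -0.01 -0.01]
```

View pics/side7.png

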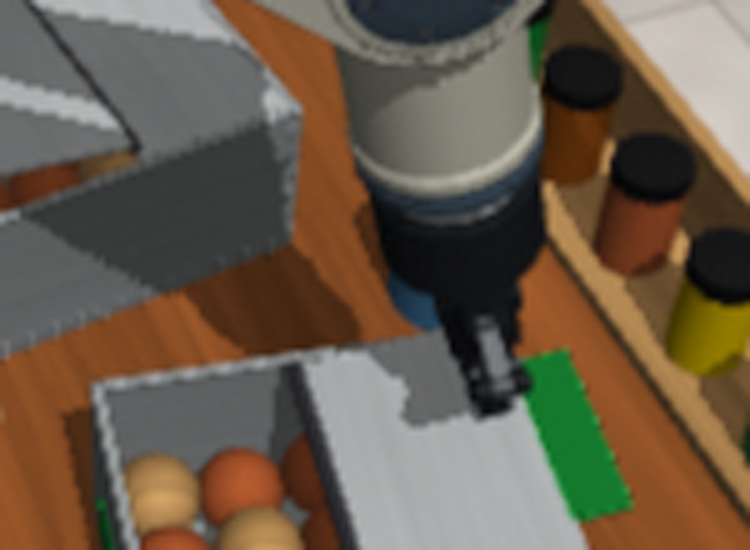

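View pics/scene7.png

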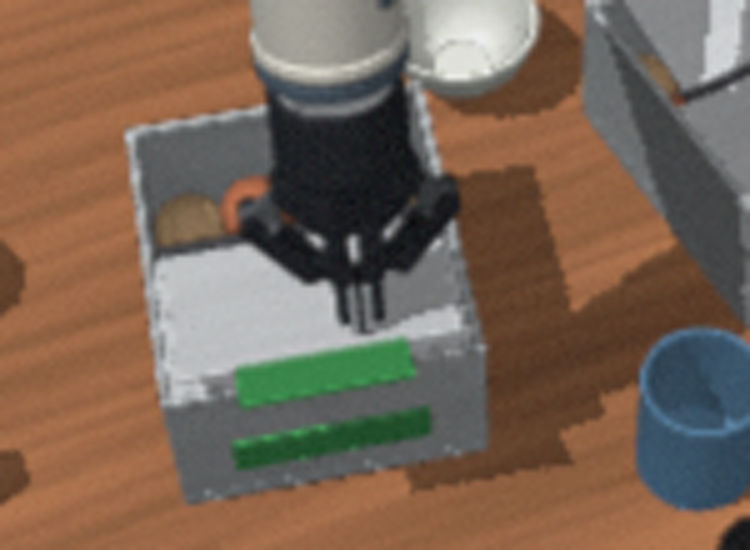

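Request:
{"op": "step_arm", "data": {"deltas": [{"translation": [0.0, 0, 0.3], "rot": [0, 0, 0]}, {"translation": [0.1, 0, 0.6], "rot": [0, 0, 0]}, {"translation": [0.2, 0, 0.9], "rot": [0, 0, 0]}, {"translation": [0.2, 0, 1.1], "rot": [0, 0, 0]}, {"translation": [0.3, 0, 1.3], "rot": [0, 0, 0]}, {"translation": [0.3, 0, 1.3], "rot": [0, 0, 0]}]}}

```text
clock: 8.9
eef_pos: [644.6, -151.1, 292.6]
tcp_rot: [-3.14, 0.239, 2.896]
contact_force: [-0.7, -0.2, 0.4]
opening: -0.002
```

Request:
{"op": "step_arm", "data": {"deltas": [{"translation": [0.0, 0, 0.1], "rot": [0, 0, 0]}, {"translation": [0.0, 0, 0.2], "rot": [0, 0, 0]}, {"translation": [0.0, 0, 0.2], "rot": [0, 0, 0]}]}}

```text
clock: 9.28
eef_pos: [645.1, -151.2, 290.7]
tcp_rot: [-3.14, 0.239, 2.896]
contact_force: [0.0, -0.3, 0.4]
opening: -0.002
```

Request:
{"op": "step_arm", "data": {"deltas": [{"translation": [0.0, 0, 0.1], "rot": [0, 0, 0]}, {"translation": [0.1, 0, 0.2], "rot": [0, 0, 0]}, {"translation": [0.1, 0, 0.2], "rot": [0, 0, 0]}]}}

```text
clock: 9.65
eef_pos: [645.1, -151.2, 290.0]
tcp_rot: [-3.14, 0.241, 2.896]
contact_force: [-3.7, 1.1, 9.5]
opening: 0.001
```

```bash
python3 - <<'E'
from h import *
import cv2
rows([],[])
F=setup()
for n,b in (("side",(290,140)),("scene",(220,180))):
    im=F[n]["image"][:,:,::-1].copy()[b[1]:b[1]+110,b[0]:b[0]+150]; cv2.imwrite(f"pics/{n}8.png",cv2.resize(im,None,fx=5,fy=5,interpolation=2))
E
```

```text
9.65 [ 645.1 -151.2  290. ] [ 98.7  24.  124.6] [-0.23  0.48  1.74 -0.01  0.69 -1.55] [-3.7  1.1  9.5]
```

View pics/scene8.png

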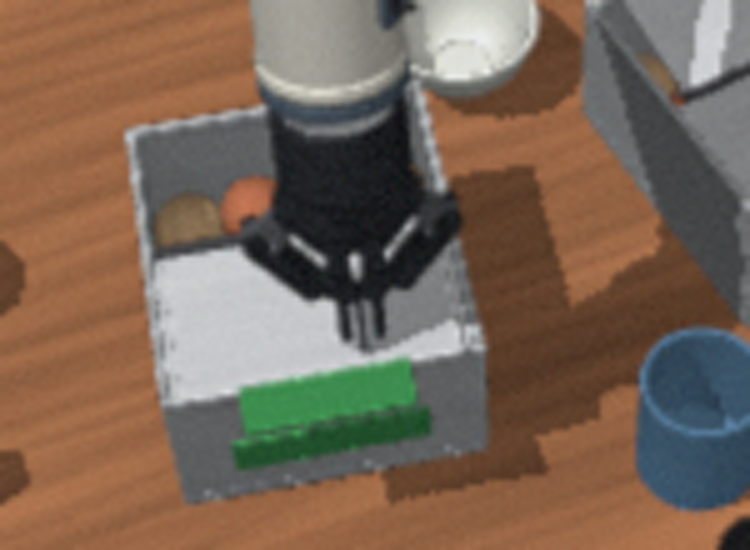

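Request:
{"op": "step_arm", "data": {"deltas": [{"translation": [0, 0, -0.5], "rot": [0, 0, 0]}, {"translation": [0, 0, -2], "rot": [0, 0, 0]}, {"translation": [0, 0, -5], "rot": [0, 0, 0]}, {"translation": [0, 0, -9], "rot": [0, 0, 0]}, {"translation": [0, 0, -13], "rot": [0, 0, 0]}, {"translation": [0, 0, -16], "rot": [0, 0, 0]}, {"translation": [0, 0, -16], "rot": [0, 0, 0]}]}}

```text
clock: 10.62
eef_pos: [608.1, -141.6, 447.8]
tcp_rot: [-3.14, 0.245, 2.896]
contact_force: [0.2, -1.0, -0.8]
opening: -0.002
```

```bash
python3 - <<'E'
from h import *
import cv2
rows([],[])
F=setup()
for n in F: cv2.imwrite(f"pics/{n}9f.png",F[n]["image"][:,:,::-1])
for n,b in (("side",(290,190)),("scene",(230,190))):
    im=F[n]["image"][:,:,::-1].copy()[b[1]:b[1]+120,b[0]:b[0]+150]; cv2.imwrite(f"pics/{n}9.png",cv2.resize(im,None,fx=5,fy=5,interpolation=2))
E
```

```text
10.625 [ 608.1 -141.6  447.8] [ 61.1  26.4 282.7] [-0.23  0.25  1.68 -0.01  0.96 -1.55] [ 0.2 -1.  -0.8]
```

View pics/side9.png

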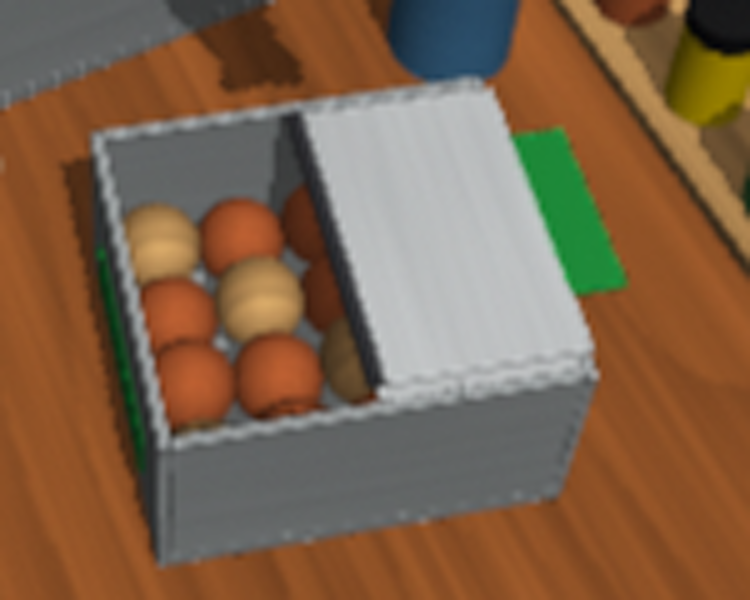

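View pics/scene9.png

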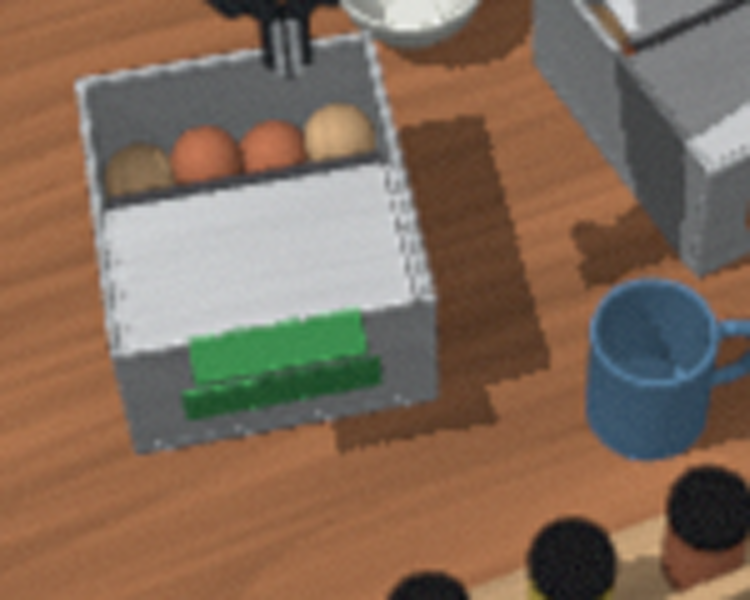

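View pics/side9f.png

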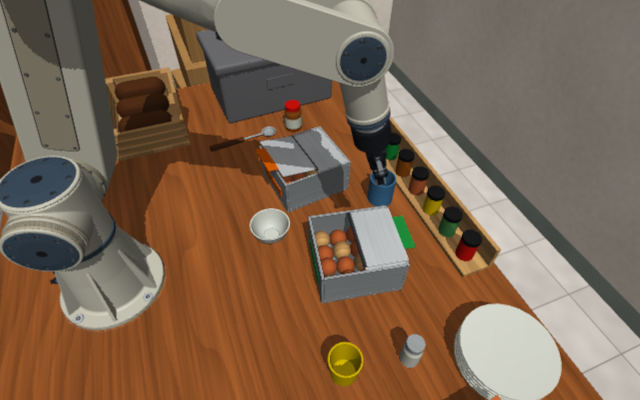

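```bash
python3 - <<'E'
from h import *
F=setup()
S=lambda u,v:(230+(u+.5)/5-.5,190+(v+.5)/5-.5)
D=lambda u,v:(290+(u+.5)/5-.5,190+(v+.5)/5-.5)
for a,b in [((198,383),(627,287)),((368,350),(565,128)),((190,340),(582,293)),((360,312),(513,135))]:
    p,e=tri(F["scene"],S(*a),F["side"],D(*b)); q=Ro.from_euler('z',-PS).apply(p-H); print(p.round(1),round(e,1),q.round(1))
E
```

```text
[ 715.5 -242.7  117.5] 3.2 [133.2 -49.4  -2.5]
[ 734.5 -146.4  121.1] 2.6 [133.7  48.7   1.1]
[ 690.4 -239.6  122.7] 5.5 [108.  -51.1   2.7]
[ 707.8 -140.8  120.1] 1.5 [1.064e+02 4.920e+01 1.000e-01]
```

```bash
python3 - <<'E'
from rig import ticket
print(ticket.sign_off())
E
```

```text
the job is handed in; nothing more can be done
None
```

The green leaf is open. I pushed it up by the tab with the shut fingertips, followed it over the spine in small steps, and pressed it down on the rear cover. I then backed the arm clear and handed the job in at about 11 s.

**Leaf position:** after I withdrew, both views put the tab's outer edge at 117.5 and 121.1 mm high and 133 mm behind the spine. The expected figures are about 120 mm and 135 mm, so the leaf lies flat at its stop to within measurement error. Two of the four corner points had a ray gap above 3 mm (3.2 and 5.5 mm).

**Forces:** the wrist readings, taken at the end of each move, never went above about 10 N (about 9 N at first contact, about 10 N at the final press). I saw no sign of contact once clear.

**Other things:** in the last side view the orange pan, bowl, mug, jar, shaker, cup and spoon look where they were. I judged that by eye and did not measure each one.

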